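# Shim the rocking pellet press

### The job

The pellet press rocks because the near right foot of its base plate, the one towards the orange wedge, does not reach the bench. With the fingertips, push the wedge along the bench, thin end first, squarely under that foot until the foot bears on it and the rocking stops, with the other three feet still standing on the bench; then press down firmly, with some 15 N, on top of that corner of the base plate to prove that it no longer rocks, and leave it clear. Do not pick the wedge up, do not shove the press out of its place and leave the other things where they are.

Things in the scene. Friction and masses are not known exactly. Their poses are not given: they have to be found in the camera images.
- press: Manual lab pellet press, grey, 14 kg, 450 mm high, loose on four feet at (+-122, +-112) mm (three on rubber mounts, 1 mm per 100 N). Base plate 300 (x) by 280 (y) mm, underside 36, top 52 mm above the bench. Origin: middle of the plate, at bench height; x from its front (star knob) to its back, y to its left, z up. All that rises from the plate lies over 50 mm inwards of the short foot. Some 7 N down on the near right corner rock it by 2 degrees.
- foot_near_right: The short foot, on the near right corner, at (-122, -112) mm of the press. Round black rubber pad 36 mm across, 10 mm thick, on a fixed steel stud. Origin: centre of the pad's underside, z up. It hangs 5 to 8.5 mm above the bench: the gap to fill.
- corner (a point): Top face of the base plate straight above the short foot, marked by the head of a socket screw 22 mm across: the place to press down. z up, 52 mm above the bench, 28 mm in from both edges of the plate.
- wedge: Orange plastic levelling wedge, 140 long, 48 wide, 2 mm thick at the tip, 22 at the upright heel face, straight slope, 0.1-0.2 kg. Origin: centre of its underside; x to the thin tip (70 mm off; heel 70 mm the other way), z up. Starts flat, tip 75-125 mm short of the foot's middle, up to 0.25 rad and 30 mm off line. Slides at 1 N; once the foot touches, the push rises some 7 N per mm. It grips and stays put.
- die_a: Bystander: dark steel pressing die, 44 mm across, 46 mm high; origin at the centre of its underside.
- die_b: Bystander: a second die, same size.
- jar: Bystander: amber glass jar with black cap, 52 mm across, 75 mm high; origin at the centre of its underside.
- die_box: Bystander: wooden die box with brass clasp, 75 x 125 x 53 mm; origin at the centre of its underside.
- tub: Bystander: clear plastic tub with lid, 93 x 123 x 56 mm; origin at the centre of its underside.
- hex_key: Bystander: brown steel hexagon key, long arm 150 mm along its y, short arm 52 mm along its x, 10 mm thick; origin at the bend, on the bench.
- pump_lever: Bystander: steel pump lever with rubber grip, 425 mm long along its x, 25 mm thick, lying left of the press; origin in the middle of its length, on the bench.
- mortar: Bystander: white ceramic mortar bowl, 84 mm across, 48 mm high; origin at the centre of its underside.
Things that resemble listed ones, but are neither listed nor needed, are in the scene too. What is meant by the wedge is not brown or turquoise, and is the smaller of those in its own colour.

How it is judged:
By the outcome, as a careful person would: the job done as asked, in the order asked, and still so for the second after the job is handed in, with the robot touching nothing.
It also fails if it takes over 56 s, if anything falls off the work surface, if the arm or the gripper's body presses on something with over 40 N, if the wrist force passes 120 N, or if a joint passes its speed limit or range.

### The arm

A 7-joint arm with a two-finger parallel gripper is mounted at the origin on the work surface. World frame = base frame: x ahead of the robot, y to its left, z up, the work surface at z = 0. Lengths are in m, angles in rad, forces in N, time in s.
With the tool pointing down it reaches from about 0.425 to 0.875 m from the base axis. Payload 8.4 kg.
Tool frame: the origin (TCP) lies at the very end of the fingers, on their centre line; the grasp point (between the pads) lies 19 mm behind it (env.grip_depth is the distance from the TCP to the grasp point, in m); z points along the fingers, y is the direction in which the jaws open and shut (so a half turn about z gives the same grasp; the last joint's range is limited). The gripper opens to 85 mm and grips with 20 to 120 N. Pads are 22 mm wide; open, the fingers measure 114 mm over their backs; the gripper's body (76 mm by 85 mm) begins 54 mm behind the grasp point. The pads swing forward as they close: fully open they stand 13 mm farther back than shut.
Start: joints at [1.239, 0.333, 0.04, 1.465, -0.013, 1.343, -0.059], TCP at [0.15, -0.632, 0.231] pointing down, gripper open.
Joint ranges: [-2.58, 2.58], [-0.38, 2.09], [-1.3, 1.39], [0.25, 2.4], [-1.5, 4.64], [0.08, 2.09], [-2.65, 2.65]. Speed limits (rad/s): [2.22, 2.22, 2.79, 2.79, 3.14, 3.14, 3.14].

### API

Orientations are given as [roll, pitch, yaw] about the fixed x, y, z axes, in that order (R = Rz(yaw) Ry(pitch) Rx(roll)).
In Python, from plant import env gives the robot as it stands. The module is installed in compiled form; this text tells all that it offers.
- The arm moves only by the shell command python3 -m creep 'ROWS'. ROWS is JSON, a list of rows, each a list of 7 numbers: the turn, a rotation vector about the tool's x, y, z in degrees, then the shift along the tool's x, y, z in m, then the closure in counts, from 0 (fully open) to 255 (shut). In form: [[ax, ay, az, tx, ty, tz, gripper], ...]. A call has 1 to 10 rows; each row shifts and turns the commanded pose from where the row before left it, along the tool's axes as they then stand; what a row does not reach is not made up. A row lasts 1/12 s, in which the tool goes at most 41.7 mm and 7.16 degrees, less where a joint would pass 70% of its speed; a pose out of reach is approached as far as the arm can. A call is refused whole if a number of a shift passes 0.0417 or a number of a turn 7.16, either way. A call with a gripper value outside its range is refused whole. The fingers move at their own pace and stop on an object; the grip force is fixed at half the most. Time passes only in rows, so rows that do not move let the fingers close. It gives the time, the measured TCP pose, the force and the opening at its end, in the units of the state.
- env.state(): the state, without advancing time (a new reading comes with each control period).
- env.read_camera(name): name is "scene" or "side" or "wrist"; returns the picture (480x640x3 uint8, blue, green, red); there is no depth.
- env.camera_info(name): a dict with "fx", "fy", "cx", "cy" (pixels), "origin" and "attitude" of the camera in the world; the wrist camera has in their place "hand_eye" (4x4, takes a point from camera to tool coordinates, whose origin is the TCP and whose axes are the flange's). Camera axes: x right, y down, z forward; pixel columns grow to the right and rows downward; lengths in m; the calibration is good to about 2 mm. A picture is of the moment at which its call begins: read the wrist's pose just before it. camera_info takes no time and is no camera call.
- env.hand_in(): hands the job in, once; it reports no verdict.
The state is a dict: "time_s": time; "joint_positions": joint angles; "joint_velocities": joint speeds; "joint_efforts": joint torques, N m; "ee_pos": TCP position; "tcp_rot": TCP orientation; "wrist_force": force on the tool from outside, world axes, zero at the start; "torque": the same for the moment, N m; "grip_width": opening from 0.0 (shut) to 1.0 (fully open).
Only numpy, scipy, OpenCV 4.12 (cv2) and the standard library are available. Lean on these libraries where they do the work, as an engineer would, in place of code of your own. Each camera call takes 0.05 s, during which the arm holds its last target.

## Working session

There is one attempt and no reset: what is moved stays moved. The work goes in short steps, Python scripts to look and compute and a shell command to move; the robot and the scene stay as the last step left them, time stands still between calls to the robot, and variables do not carry over. Pictures are saved under pics/ and viewed, and the job is handed in when it is done.

```bash
mkdir -p pics; python3 - <<'E'
from plant import env
import cv2
s=env.state();print(s)
for n in("scene","side","wrist"):
    print(n,env.camera_info(n))
    cv2.imwrite(f"pics/{n}0.png",env.read_camera(n))
E
```

```text
{'time_s': 0.0, 'joint_positions': array([ 1.23879962,  0.33392925,  0.03983284,  1.4662685 , -0.01339024,
        1.34328511, -0.05849177]), 'joint_velocities': array([-0.00124601,  0.00131119, -0.00062873,  0.00107589, -0.00144773,
        0.00101417, -0.00103987]), 'joint_efforts': array([ 5.54183225e-05, -6.58546257e+01,  1.36558536e+00, -4.05561697e+01,
        1.67032803e-02,  1.26376678e-02,  1.85062675e-05]), 'ee_pos': array([ 0.14984448, -0.63202912,  0.23041019]), 'tcp_rot': array([-3.13997145e+00,  1.07159011e-04,  2.32828754e-01]), 'wrist_force': array([ 0.76711085, -0.70144428, -0.37165527]), 'torque': array([ 0.00081763, -0.00710916,  0.03830402]), 'grip_width': 0.9955843741567822}
scene {'fx': 447.0313594568824, 'fy': 447.0313594568824, 'cx': 323.9383333832587, 'cy': 228.12476118138017, 'origin': array([ 1.27079036, -0.2583732 ,  0.84409473]), 'attitude': array([-2.34276132, -0.01527623,  1.26625584])}
side {'fx': 551.1021431913056, 'fy': 551.1021431913056, 'cx': 310.2234807388342, 'cy': 235.44451295381035, 'origin': array([-0.19237308,  0.7560432 ,  0.77732147]), 'attitude': array([-2.19502472, -0.00477891, -2.40093202])}
wrist {'fx': 430.83290136011266, 'fy': 430.83290136011266, 'cx': 313.7298010812558, 'cy': 240.5122217661367, 'hand_eye': array([[ 6.90994444e-04, -9.48656202e-01, -3.16308289e-01,
         8.06441706e-02],
       [ 9.99999629e-01,  8.18480839e-04, -2.70188102e-04,
         2.62647989e-04],
       [ 5.15207892e-04, -3.16307985e-01,  9.48656415e-01,
        -1.43119000e-01],
       [ 0.00000000e+00,  0.00000000e+00,  0.00000000e+00,
         1.00000000e+00]])}
```

View pics/scene0.png

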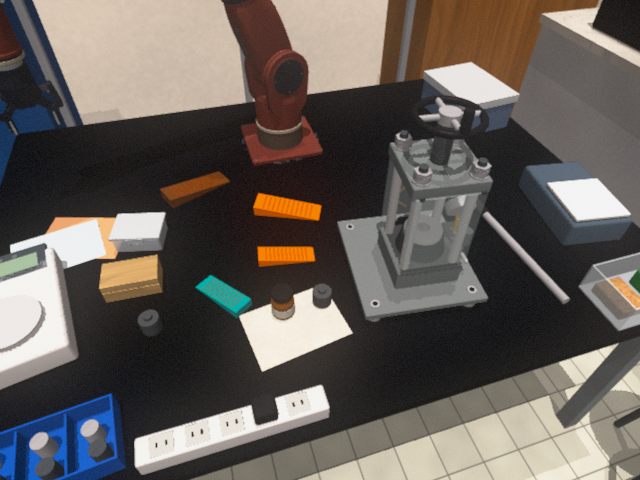

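View pics/side0.png

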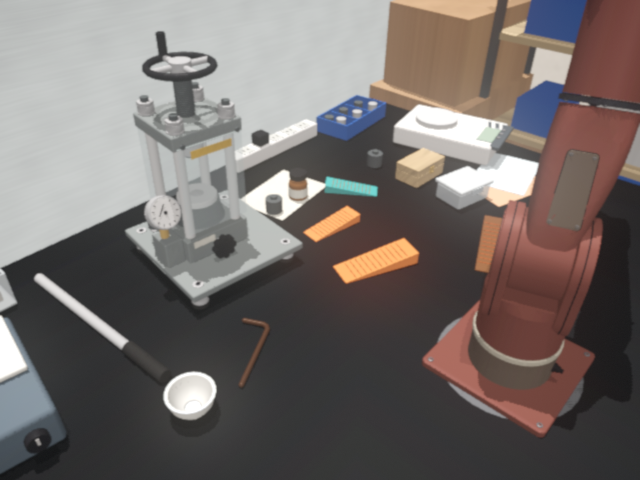

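View pics/wrist0.png

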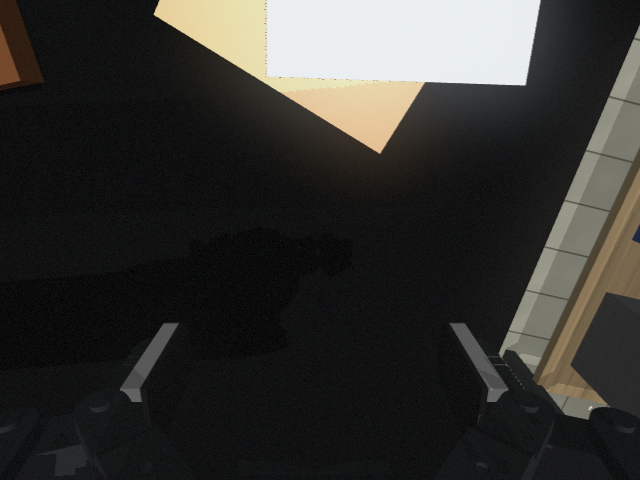

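```bash
cat > h.py <<'E'
import numpy as np,cv2
from plant import env
from scipy.spatial.transform import Rotation as R
def cam(n,st=None):
    i=env.camera_info(n);K=np.array([[i['fx'],0,i['cx']],[0,i['fy'],i['cy']],[0,0,1]])
    if n!='wrist': return K,R.from_euler('xyz',i['attitude']).as_matrix(),np.array(i['origin'])
    T=np.eye(4);T[:3,:3]=R.from_euler('xyz',st['tcp_rot']).as_matrix();T[:3,3]=st['ee_pos']
    T=T@i['hand_eye'];return K,T[:3,:3],T[:3,3]
def proj(c,p):
    K,A,o=c;q=K@(A.T@(np.array(p)-o));return q[:2]/q[2]
def onz(c,uv,z):
    K,A,o=c;d=A@np.linalg.inv(K)@np.array([uv[0],uv[1],1.]);return o+d*(z-o[2])/d[2]
def tri(cs,uvs):
    M=np.zeros((3,3));b=np.zeros(3);L=[]
    for (K,A,o),uv in zip(cs,uvs):
        d=A@np.linalg.inv(K)@np.array([uv[0],uv[1],1.]);d/=np.linalg.norm(d);P=np.eye(3)-np.outer(d,d);M+=P;b+=P@o;L.append((P,o))
    x=np.linalg.solve(M,b);return x,[np.linalg.norm(P@(x-o)) for P,o in L]
def crop(src,dst,x,y,w,h,s):
    im=cv2.imread(src) if isinstance(src,str) else src
    cv2.imwrite(dst,cv2.resize(im[y:y+h,x:x+w],None,fx=s,fy=s,interpolation=cv2.INTER_CUBIC))
E
python3 - <<'E'
from h import *
crop('pics/scene0.png','pics/sc1.png',240,180,130,100,6)
crop('pics/side0.png','pics/si1.png',240,190,130,100,6)
E
```

```text
(no output)
```

View pics/sc1.png

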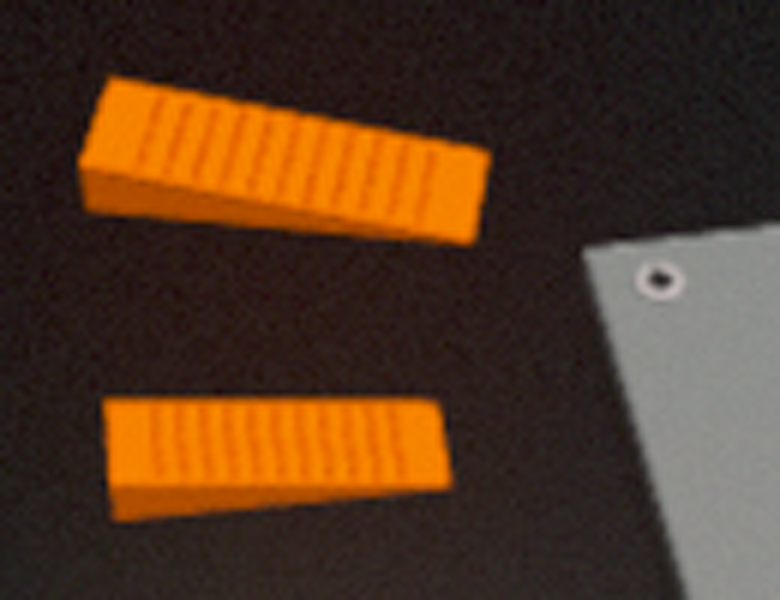

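View pics/si1.png

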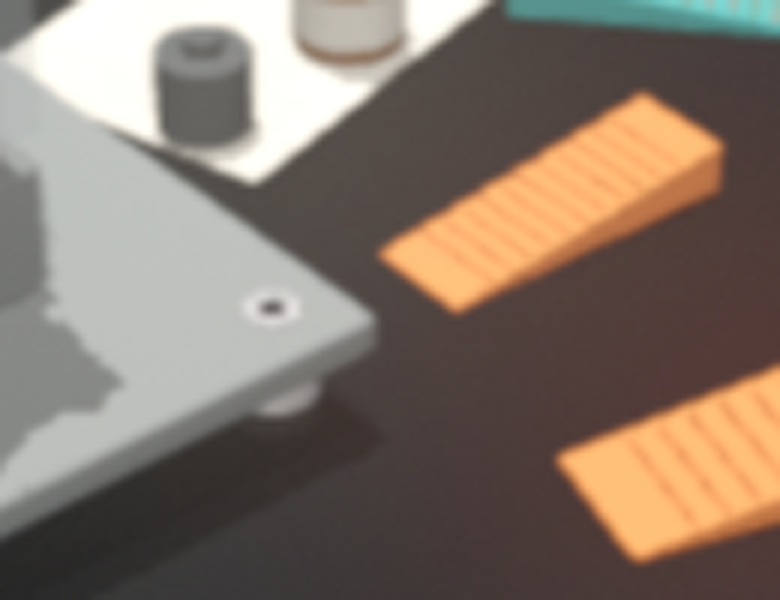

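```bash
python3 - <<'E'
from h import *
S,D=cam('scene'),cam('side')
f=lambda u,x0,y0,s=6:((u[0]+.5)/s-.5+x0,(u[1]+.5)/s-.5+y0)
pts={'tipA':((437,400),(457,313)),'tipB':((452,488),(378,255)),'heelA':((103,400),(722,147)),'heelB':((110,487),(643,92)),'screw':((661,280),(271,307)),
'plate corner':((583,248),(377,320)),
'BtipA':((490,152),(640,562)),'BtipB':((473,243),(557,460))}
X={}
for k,(a,b) in pts.items():
    x,e=tri([S,D],[f(a,240,180),f(b,240,190)]);X[k]=x;print(k,x.round(4),np.round(e,4))
print(onz(S,f((113,521),240,180),0),onz(D,f((720,190),240,190),0))
print(onz(S,f((452,488),240,180),0.002),onz(S,f((437,400),240,180),0.002),onz(S,f((661,280),240,180),.052),onz(D,f((271,307),240,190),.052))
# plate direction: other screws scene (full px)
t=(X['tipA']+X['tipB'])/2;h=(X['heelA']+X['heelB'])/2
print('tip',t,'heel',h,np.linalg.norm((t-h)[:2]),'yaw',np.arctan2(*(t-h)[[1,0]]), 'w',np.linalg.norm(X['tipA']-X['tipB']))
print(np.linalg.norm(X['BtipA']-X['BtipB']))
crop('pics/scene0.png','pics/sc2.png',330,200,170,120,4)
crop('pics/side0.png','pics/si2.png',120,190,190,120,4)
E
```

```text
tipA [ 0.5051 -0.034   0.0006] [0.0016 0.0016]
tipB [ 5.554e-01 -4.210e-02  3.000e-04] [0.0017 0.0017]
heelA [ 0.4838 -0.1741  0.0211] [0.0017 0.0017]
heelB [ 0.5333 -0.1817  0.0226] [0.0009 0.0009]
screw [0.5116 0.0631 0.0524] [0.0012 0.0012]
plate corner [0.4803 0.0389 0.0492] [0.0013 0.0013]
BtipA [0.3562 0.035  0.0012] [0.0005 0.0005]
BtipB [0.4155 0.0097 0.0012] [0.0018 0.0018]
[ 5.30988996e-01 -1.82742798e-01 -1.11022302e-16] [ 0.48343069 -0.17182972  0.        ]
[ 0.5554669 -0.0437932  0.002    ] [ 0.5050597 -0.0355063  0.002    ] [0.51034061 0.06246543 0.052     ] [0.51244705 0.06388103 0.052     ]
tip [ 5.30248003e-01 -3.80705528e-02  4.59670559e-04] heel [ 0.50856202 -0.17790157  0.02188751] 0.14150263578395617 yaw 1.4169349919786438 w 0.05089281517807826
0.06445367101902087
```

View pics/sc2.png

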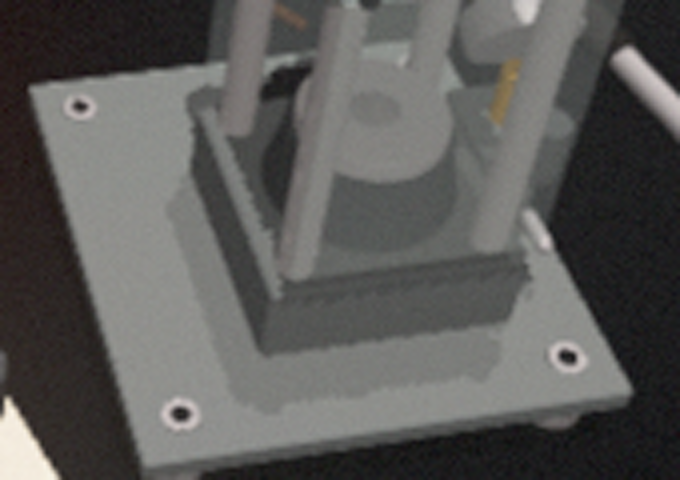

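View pics/si2.png

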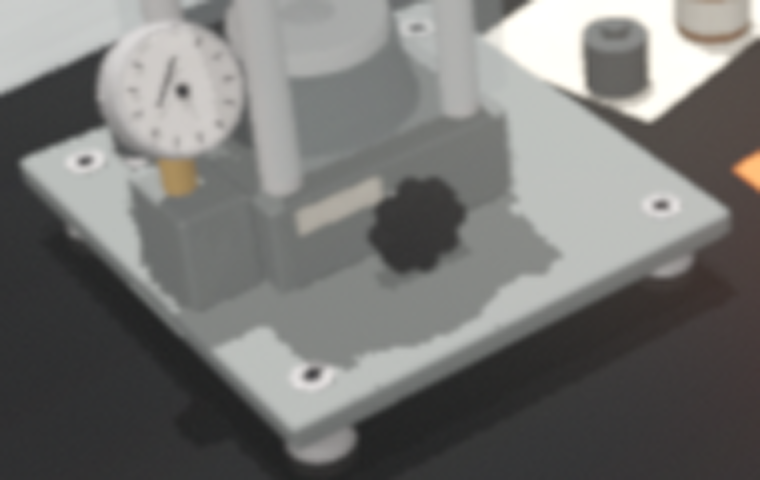

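```bash
python3 - <<'E'
from h import *
S,D=cam('scene'),cam('side')
f=lambda u,x0,y0,s:((u[0]+.5)/s-.5+x0,(u[1]+.5)/s-.5+y0)
a=lambda u:f(u,330,200,4)
b=lambda u:f(u,120,190,4)
nr=tri([S,D],[a((80,107)),b((661,206))]);fr=tri([S,D],[a((181,413)),b((418,28))]);fl=tri([S,D],[a((568,356)),b((85,161))])
nl=onz(D,b((312,374)),.052)
for x in(nr,fr,fl):print(x)
print(nl)
import math
P=np.array([nr[0],fr[0],fl[0],nl])[:,:2];Q=np.array([[-.122,-.112],[.122,-.112],[.122,.112],[-.122,.112]])
q=Q-Q.mean(0);p=P-P.mean(0);U,s,V=np.linalg.svd(q.T@p);Rm=(V.T@U.T);print('yaw',math.atan2(Rm[1,0],Rm[0,0]));fit=(Rm@q.T).T+P.mean(0);print('foot',fit[0],P.mean(0));print(fit-P)
E
```

```text
(array([0.51122963, 0.06305166, 0.05157949]), [np.float64(0.0012356904704848696), np.float64(0.00123569047048465)])
(array([0.75260497, 0.03396457, 0.05250134]), [np.float64(0.0008486809814303817), np.float64(0.0008486809814305198)])
(array([0.77957268, 0.25685553, 0.05328614]), [np.float64(0.0011133144269850237), np.float64(0.0011133144269848696)])
[0.53984802 0.28502612 0.052     ]
yaw -0.12114351432940511
foot [0.51117304 0.06328869] [0.64581383 0.15972447]
[[-5.65920195e-05  2.37035045e-04]
 [ 7.79821241e-04 -1.62648259e-04]
 [ 8.81928886e-04 -6.95287197e-04]
 [-1.60515811e-03  6.20900411e-04]]
```

```bash
python3 - <<'E'
from h import *
S=cam('scene')
for n,uv,z in (('turqL',(195,287),0.01),('turqR',(250,308),0.),('turqR2',(250,300),0.0),('jarcap',(282,292),.075),('die',(322,290),.046),('turqtop',(207,277),.01)):print(n,onz(S,uv,z).round(3))
E
python3 -m creep '[[0,0,0,0.0325,-0.0243,0,255],[0,0,0,0.0325,-0.0243,0,255],[0,0,0,0.0325,-0.0243,0,255],[0,0,0,0.0325,-0.0243,0,255],[0,0,0,0.0325,-0.0243,0,255],[0,0,0,0.0325,-0.0243,0,255],[0,0,0,0.0325,-0.0243,0,255],[0,0,0,0.0325,-0.0243,0,255]]'
```

```text
turqL [ 0.56  -0.338  0.01 ]
turqR [ 0.648 -0.226  0.   ]
turqR2 [ 0.626 -0.222  0.   ]
jarcap [ 0.682 -0.156  0.075]
die [ 0.681 -0.065  0.046]
turqtop [ 0.537 -0.308  0.01 ]
time_s: 0.82
ee_pos: [0.3589, -0.3815, 0.2313]
tcp_rot: [3.141, 0.0, 0.233]
wrist_force: [0.3, -1.0, -0.2]
grip_width: 0.001
```

```bash

python3 -m creep '[[0,0,0,0.0325,-0.0243,0,255],[0,0,0,0.0325,-0.0243,0,255],[0,0,0,0.0325,-0.0243,0,255],[0,0,0,0.0325,-0.0243,0,255],[0,0,0,0.0325,-0.0243,0,255],[0,0,0,0.0325,-0.0243,0,255],[0,0,0,0.0325,-0.0243,0,255],[0,0,0,0.0325,-0.0243,0,255]]'
python3 -m creep '[[0,0,-7,0,0,0.008,255],[0,0,-7,0,0,0.008,255],[0,0,-7,0,0,0.008,255],[0,0,-7,0,0,0.008,255],[0,0,-7,0,0,0.008,255],[0,0,-7,0,0,0.008,255],[0,0,-7,0,0,0.008,255],[0,0,-7,0,0,0.008,255],[0,0,-7,0,0,0.008,255],[0,0,-6.7,0,0,0.008,255]]'
python3 - <<'E'
from h import *
s=env.state();print(s['ee_pos'],s['tcp_rot'],s['joint_positions'])
np.save('s1.npy',np.r_[s['ee_pos'],s['tcp_rot']])
cv2.imwrite('pics/w1.png',env.read_camera('wrist'));cv2.imwrite('pics/sc3.png',env.read_camera('scene'))
E
```

```text
time_s: 1.48
ee_pos: [0.5671, -0.1325, 0.2313]
tcp_rot: [3.142, 0.0, 0.232]
wrist_force: [0.7, 0.3, -0.3]
grip_width: -0.002
time_s: 2.32
ee_pos: [0.566, -0.1342, 0.1507]
tcp_rot: [-3.141, -0.0, 1.455]
wrist_force: [0.3, 0.6, 0.3]
grip_width: -0.001
[ 0.56602938 -0.13420095  0.15069765] [-3.14115352e+00 -1.24478845e-04  1.45531354e+00] [ 0.63655596  0.30649326 -0.571737    1.71283033  0.17774007  1.17478018
 -0.09842293]
```

View pics/w1.png

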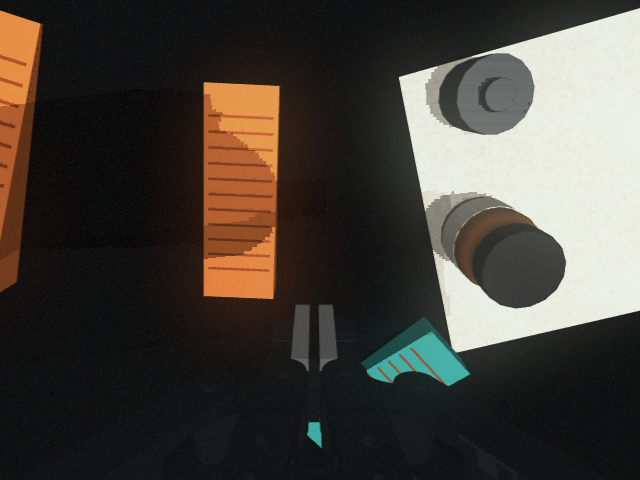

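View pics/sc3.png

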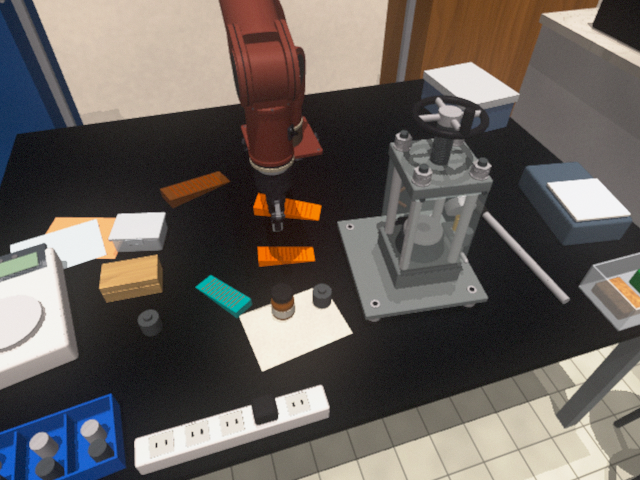

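```bash
python3 - <<'E'
from h import *
v=np.load('s1.npy');W=cam('wrist',dict(ee_pos=v[:3],tcp_rot=v[3:]))
a=onz(W,(204,83),.002);b=onz(W,(280,86),.002);c=onz(W,(204,297),.022);d=onz(W,(273,299),.022)
t=(a+b)/2;h=(c+d)/2
print(t,h,np.linalg.norm((t-h)[:2]),np.arctan2(*(t-h)[[1,0]]),np.linalg.norm(a-b),np.linalg.norm(c-d))
for p in((293,358),(337,358),(297,305),(333,305),(335,305)):print(onz(W,p,v[2]),)
print(onz(W,(400,77),0))
E
```

```text
[ 0.53015454 -0.04099272  0.002     ] [ 0.50751802 -0.17958222  0.022     ] 0.1404259960048992 1.4088909788330262 0.04838186838591421 0.047965284076118817
[ 0.55603241 -0.14767155  0.15069765]
[ 0.57285881 -0.14959498  0.15069765]
[ 0.56042846 -0.12540504  0.15069765]
[ 0.57360332 -0.12691415  0.15069765]
[ 0.57433515 -0.12699797  0.15069765]
[ 0.63073958 -0.04800848  0.        ]
```

```bash

python3 -m creep '[[0,0,0.3,0,0,0.036,255],[0,0,0,0,0,0.036,255],[0,0,0,0,0,0.036,255],[0,0,0,0,0,0.020,255],[0,0,0,0,0,0.014,255],[0,0,0,0,0,0,255]]'
python3 -m creep '[[0,0,0,0,-0.007,0,255],[0,0,0,0,-0.006,0,255],[0,0,0,0,-0.005,0,255],[0,0,0,0,-0.005,0,255],[0,0,0,0,-0.005,0,255],[0,0,0,0,-0.005,0,255],[0,0,0,0,-0.005,0,255],[0,0,0,0,-0.004,0,255],[0,0,0,0,-0.002,0,255],[0,0,0,0,0,0,255]]'
python3 - <<'E'
from h import *
s=env.state();print(s['ee_pos'],s['tcp_rot'],s['joint_positions'])
np.save('s2.npy',np.r_[s['ee_pos'],s['tcp_rot']])
cv2.imwrite('pics/w2.png',env.read_camera('wrist'));
E
```

```text
time_s: 2.92
ee_pos: [0.5646, -0.1339, 0.0068]
tcp_rot: [-3.137, -0.001, 1.441]
wrist_force: [-1.5, 0.3, -0.5]
grip_width: -0.0
time_s: 3.75
ee_pos: [0.5219, -0.1286, 0.0093]
tcp_rot: [-3.141, 0.0, 1.444]
wrist_force: [0.5, 0.1, -0.1]
grip_width: 0.004
[ 0.52194268 -0.12864973  0.00927272] [-3.14102822e+00  1.40878555e-04  1.44387260e+00] [ 0.625517    0.39387123 -0.54273773  1.9363043   0.260087    0.88082026
 -0.17749701]
```

View pics/w2.png

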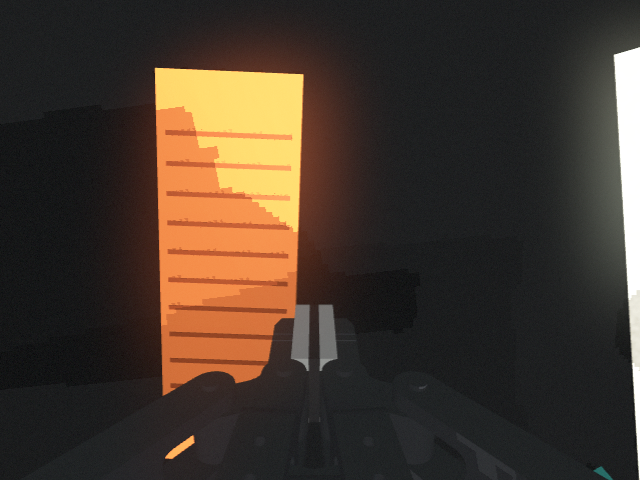

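```bash
cat >> h.py <<'E'
foot=np.array([0.5112,0.0632]);py=np.array([.1208,.9927]);px=np.array([.9927,-.1208])
def rel(p): d=np.array(p)[:2]-foot;return np.round([d@px*1000,d@py*1000],1)
E
python3 - <<'E'
from h import *
v=np.load('s2.npy');W=cam('wrist',dict(ee_pos=v[:3],tcp_rot=v[3:]))
a=onz(W,(155,68),.002);b=onz(W,(303,74),.002)
# groove-ish point lower along left edge: (163,390): slope plane solve
t=(a+b)/2;n=None
for (u,w) in((163,390),(297,290)):
    z=.015
    for _ in range(20):
        p=onz(W,(u,w),z); z=.002+20/140*np.linalg.norm(((p-t)[:2])@py)
    print(p,rel(p))
print(rel(a),rel(b),rel(t),np.linalg.norm(a-b),rel(v[:3]))
e=b-a;print('yaw from tip edge',np.arctan2(e[1],e[0])+np.pi/2)
E
```

```text
[ 0.46307084 -0.14400024  0.01790204] [ -22.7 -211.5]
[ 0.51760915 -0.11233954  0.01247093] [  27.6 -173.5]
[-17.7 -99.2] [  30.4 -101.2] [   6.4 -100.2] 0.04809160500506585 [  33.8 -189.2]
yaw from tip edge 1.4066393080795303
```

```bash

python3 -m creep '[[0,0,-0.3,0,0.01,0,255],[0,0,0,0.025,0,-0.0028,255],[0,0,0,0.025,0,-0.0028,255],[0,0,0,0,-0.003,0.006,255],[0,0,0,0,-0.003,0.005,255],[0,0,0,0,-0.003,0,255],[0,0,0,0,-0.002,0,255],[0,0,0,0,-0.002,0,255],[0,0,0,0,0,0,255]]'
python3 - <<'E'
from h import *
s=env.state();print(s['ee_pos'],s['tcp_rot'],rel(s['ee_pos']))
np.save('s3.npy',np.r_[s['ee_pos'],s['tcp_rot']])
cv2.imwrite('pics/w3.png',env.read_camera('wrist'));
E
```

```text
time_s: 4.55
ee_pos: [0.5253, -0.0795, 0.0039]
tcp_rot: [-3.141, 0.0, 1.448]
wrist_force: [0.2, -0.4, 0.5]
grip_width: -0.001
[ 0.52528565 -0.07948684  0.00394711] [-3.14132912e+00  2.91816668e-04  1.44804543e+00] [  31.2 -139.9]
```

View pics/w3.png

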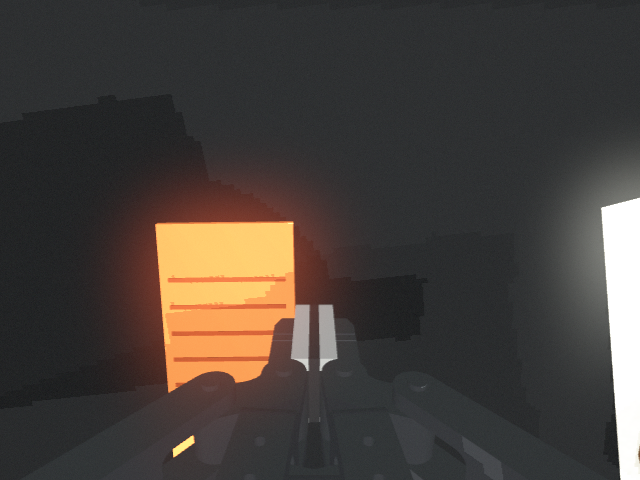

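```bash
python3 - <<'E'
from h import *
v=np.load('s3.npy');W=cam('wrist',dict(ee_pos=v[:3],tcp_rot=v[3:]))
a=onz(W,(156,224),.002);b=onz(W,(293,222),.002);t=(a+b)/2
e=b-a;print(rel(a),rel(b),rel(t),'yaw',np.arctan2(e[1],e[0])+np.pi/2)
p=None
z=.01
for _ in range(20):
    p=onz(W,(168,390),z); z=.002+20/140*np.linalg.norm(((p-t)[:2])@py)
print(rel(p))
S=cam('scene');D=cam('side')
crop(env.read_camera('side'),'pics/si3.png',240,170,150,110,5)
crop(env.read_camera('scene'),'pics/sc4.png',230,180,150,110,5)
E
```

```text
[ -24.4 -101.3] [  23.6 -100.6] [  -0.4 -101. ] yaw 1.4642682250519292
[ -24.1 -163.8]
```

View pics/si3.png

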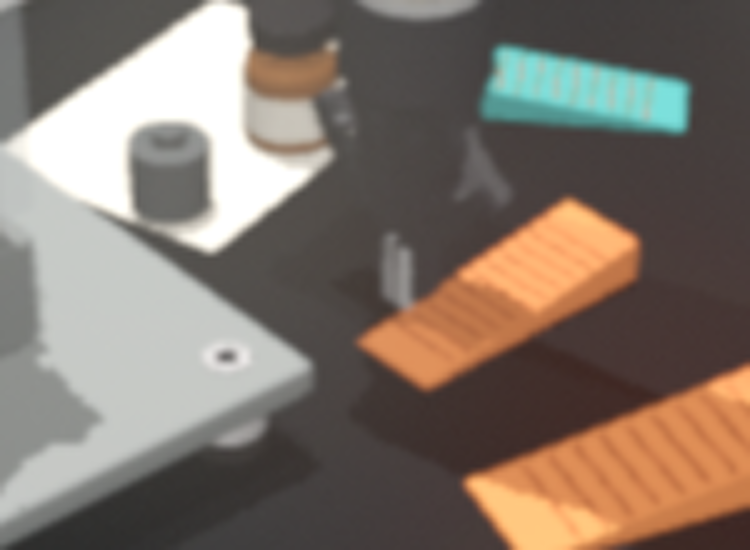

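View pics/sc4.png

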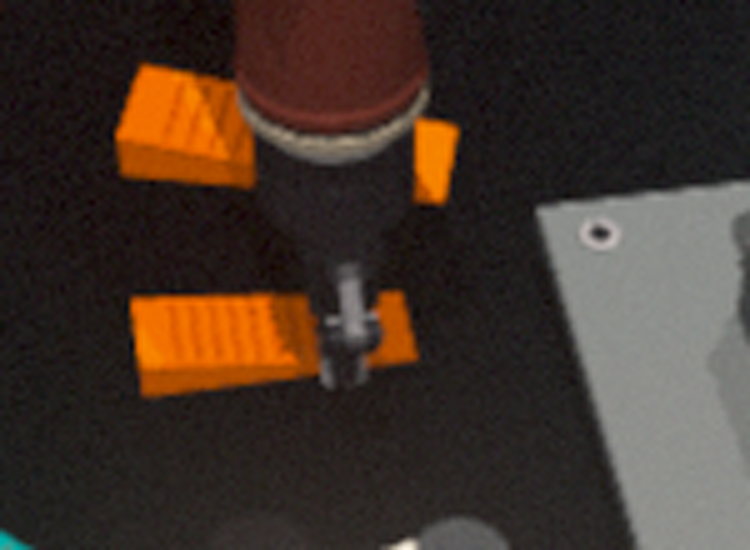

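```bash

python3 -m creep '[[0,0,0,0,0.012,0,255],[0,0,0,0,0,-0.03,180],[0,0,0,-0.02,0,-0.03,170],[0,0,0,-0.03,-0.01,0,170],[0,0,0,-0.03,-0.015,0,170],[0,0,0,-0.03,-0.018,0,170],[0,0,0,-0.015,0,0,170],[0,0,0,0,0,0.03,170],[0,0,0,0,0,0.029,170],[0,0,0,0,0,0,170]]'
python3 - <<'E'
from h import *
s=env.state();print(s['ee_pos'],s['tcp_rot'],rel(s['ee_pos']),s['grip_width'])
np.save('s4.npy',np.r_[s['ee_pos'],s['tcp_rot']])
cv2.imwrite('pics/w4.png',env.read_camera('wrist'));
E
```

```text
time_s: 5.53
ee_pos: [0.477, -0.1989, 0.0012]
tcp_rot: [-3.137, -0.002, 1.448]
wrist_force: [-2.1, 1.4, 0.8]
grip_width: 0.331
[ 0.47704117 -0.19889838  0.001176  ] [-3.13667280e+00 -1.62345621e-03  1.44793548e+00] [  -2.2 -264.3] 0.33074096372033923
```

View pics/w4.png

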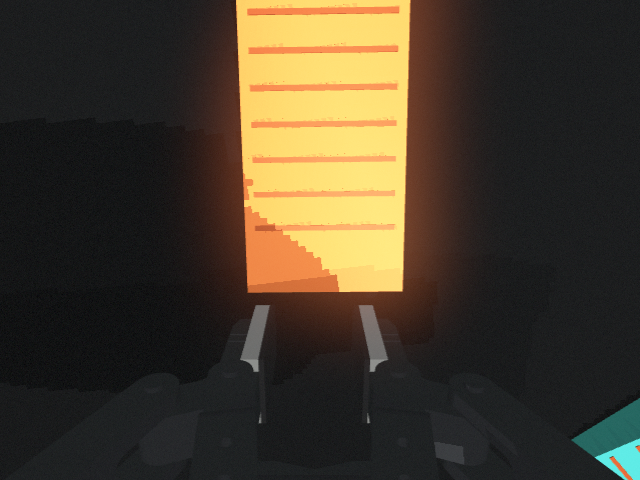

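```bash

python3 -m creep '[[0,0,0,0,0.0025,-0.003,170],[0,0,0,0.006,0,0,170],[0,0,0,0.006,0,0,170],[0,0,0,0.006,0,0,170],[0,0,0,0.007,0,0,170],[0,0,0,0.007,0,0,170],[0,0,0,0.007,0,0,170],[0,0,0,0.007,0,0,170],[0,0,0,0.004,0,0,170],[0,0,0,0,0,0,170]]'
python3 - <<'E'
from h import *
s=env.state();print(s['ee_pos'],s['tcp_rot'],rel(s['ee_pos']),s['grip_width'],s['wrist_force'])
np.save('s5.npy',np.r_[s['ee_pos'],s['tcp_rot']])
cv2.imwrite('pics/w5.png',env.read_camera('wrist'));
E
```

```text
time_s: 6.42
ee_pos: [0.4884, -0.1482, 0.0079]
tcp_rot: [-3.141, -0.001, 1.451]
wrist_force: [0.3, 0.2, -0.7]
grip_width: 0.335
[ 0.48837809 -0.14816839  0.00788566] [-3.14139266e+00 -5.81372647e-04  1.45087543e+00] [   2.9 -212.6] 0.33474906373122454 [ 0.26639295  0.17431281 -0.65393987]
```

View pics/w5.png

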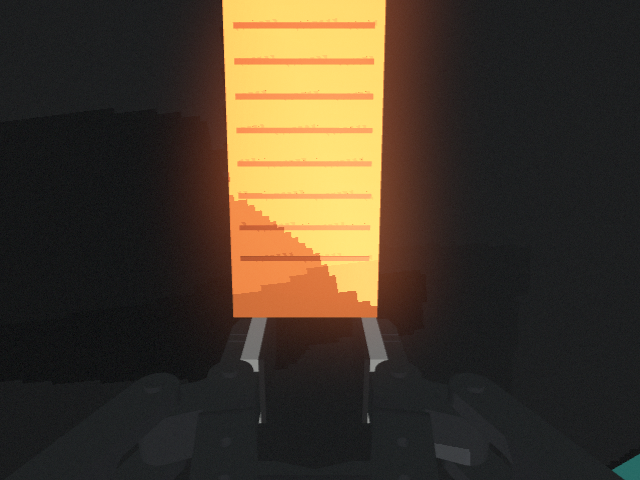

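```bash

python3 -m creep '[[0,0,0,-0.003,0,0.0,170],[0,0,0,0,-0.0025,0.002,170],[0,0,0,0.006,0,0,170],[0,0,0,0.006,0,0,170],[0,0,0,0.006,0,0,170],[0,0,0,0.007,0,0,170],[0,0,0,0.007,0,0,170],[0,0,0,0.007,0,0,170],[0,0,0,0.004,0,0,170],[0,0,0,0,0,0,170]]'
python3 - <<'E'
from h import *
s=env.state();print(s['ee_pos'],s['tcp_rot'],rel(s['ee_pos']),s['grip_width'],s['wrist_force'])
np.save('s6.npy',np.r_[s['ee_pos'],s['tcp_rot']])
cv2.imwrite('pics/w6.png',env.read_camera('wrist'));
crop(env.read_camera('side'),'pics/si6.png',240,170,150,110,5)
v=np.load('s5.npy');W=cam('wrist',dict(ee_pos=v[:3],tcp_rot=v[3:]));print(rel(onz(W,(233,317),.022)),rel(onz(W,(378,317),.022)))
E
```

```text
time_s: 7.3
ee_pos: [0.4909, -0.1082, 0.006]
tcp_rot: [3.141, -0.0, 1.451]
wrist_force: [-0.4, 0.5, 0.3]
grip_width: 0.329
[ 0.49092641 -0.10817307  0.00601849] [ 3.14137539e+00 -4.83945972e-04  1.45100763e+00] [   0.6 -172.6] 0.32907587743261624 [-0.43245214  0.52884685  0.25124869]
[ -24.6 -201.9] [  24.  -201.7]
```

View pics/w6.png

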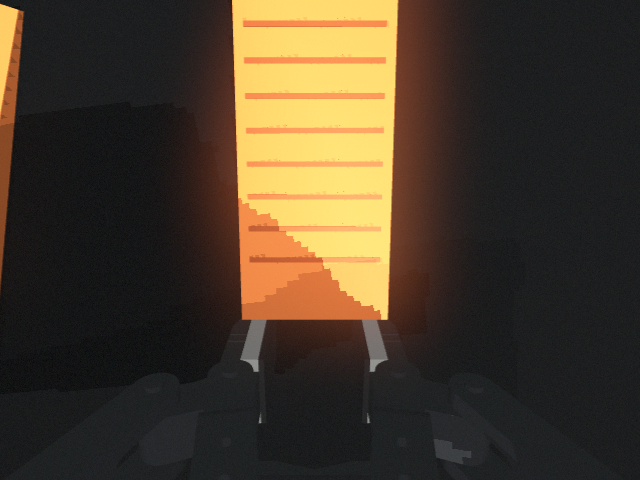

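View pics/si6.png

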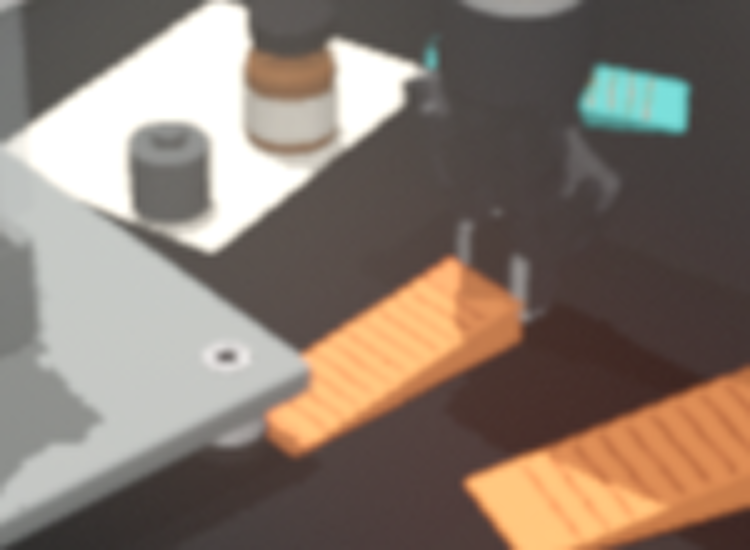

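```bash

python3 -m creep '[[0,0,0,0.006,0,0,170],[0,0,0,0.006,0,0,170],[0,0,0,0.006,0,0,170],[0,0,0,0.004,0,0,170],[0,0,0,0.001,0,0,170],[0,0,0,0,0,0,170]]'
python3 -m creep '[[0,0,0,0.002,0,0,170],[0,0,0,0.002,0,0,170],[0,0,0,0,0,0,170]]'
python3 -m creep '[[0,0,0,0.002,0,0,170],[0,0,0,0.002,0,0,170],[0,0,0,0,0,0,170]]'
```

```text
time_s: 7.9
ee_pos: [0.4935, -0.0862, 0.0059]
tcp_rot: [-3.142, -0.0, 1.45]
wrist_force: [-0.5, 0.0, -0.4]
grip_width: 0.331
time_s: 8.15
ee_pos: [0.4939, -0.0826, 0.0059]
tcp_rot: [-3.142, -0.0, 1.449]
wrist_force: [0.4, -0.2, 0.3]
grip_width: 0.332
time_s: 8.4
ee_pos: [0.4945, -0.0785, 0.006]
tcp_rot: [3.141, -0.0, 1.45]
wrist_force: [-0.2, 0.7, -0.2]
grip_width: 0.331
```

```bash

for i in 1 2 3; do :; done
python3 -m creep '[[0,0,0,0.002,0,0,170],[0,0,0,0.002,0,0,170],[0,0,0,0,0,0,170]]'
python3 -m creep '[[0,0,0,0.0015,0,0,170],[0,0,0,0.0015,0,0,170],[0,0,0,0,0,0,170]]'
```

```text
time_s: 8.65
ee_pos: [0.4948, -0.0752, 0.006]
tcp_rot: [-3.142, 0.001, 1.449]
wrist_force: [-0.2, -3.8, -0.0]
grip_width: 0.329
time_s: 8.9
ee_pos: [0.495, -0.0737, 0.0059]
tcp_rot: [-3.141, 0.002, 1.448]
wrist_force: [-1.3, -8.7, 1.2]
grip_width: 0.334
```

```bash

python3 -m creep '[[0,0,0,0.001,0,0,170],[0,0,0,0.001,0,0,170],[0,0,0,0,0,0,170]]'
```

```text
time_s: 9.15
ee_pos: [0.4951, -0.0729, 0.006]
tcp_rot: [-3.141, 0.003, 1.447]
wrist_force: [-2.6, -12.4, 1.4]
grip_width: 0.335
```

```bash

python3 -m creep '[[0,0,0,0.001,0,0,170],[0,0,0,0.001,0,0,170],[0,0,0,0,0,0,170]]'
python3 -m creep '[[0,0,0,0.001,0,0,170],[0,0,0,0.001,0,0,170],[0,0,0,0,0,0,170]]'
python3 - <<'E'
from h import *
s=env.state();print(s['ee_pos'],s['tcp_rot'],rel(s['ee_pos']),s['grip_width'],s['wrist_force'])
np.save('s7.npy',np.r_[s['ee_pos'],s['tcp_rot']])
cv2.imwrite('pics/w7.png',env.read_camera('wrist'));
crop(env.read_camera('side'),'pics/si7.png',240,170,150,110,5)
crop(env.read_camera('scene'),'pics/sc7.png',330,200,170,120,4)
E
```

```text
time_s: 9.4
ee_pos: [0.4951, -0.072, 0.006]
tcp_rot: [-3.141, 0.004, 1.446]
wrist_force: [-1.9, -15.6, 1.8]
grip_width: 0.334
time_s: 9.65
ee_pos: [0.4952, -0.0711, 0.006]
tcp_rot: [-3.141, 0.006, 1.445]
wrist_force: [-1.7, -19.0, 1.7]
grip_width: 0.333
[ 0.4952269  -0.07111103  0.00597894] [-3.14091734  0.00552199  1.44549006] [   0.4 -135.3] 0.3328587452341382 [ -1.72735397 -18.96714786   1.72272085]
```

View pics/w7.png

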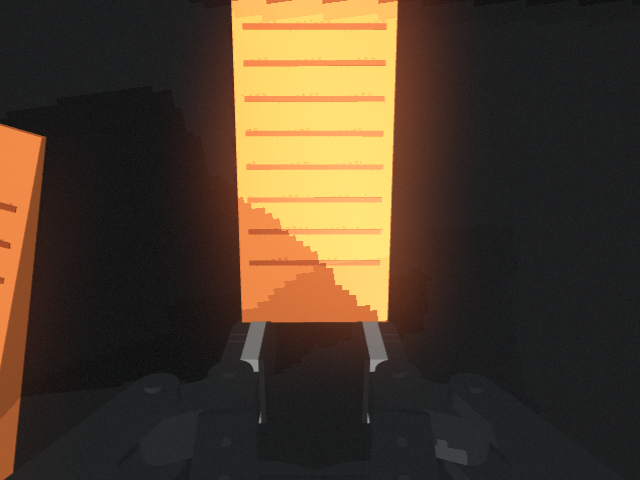

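View pics/si7.png

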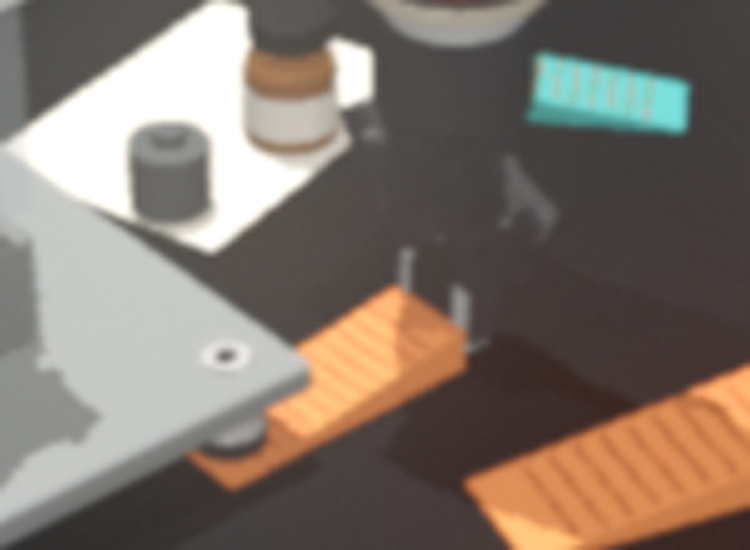

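View pics/sc7.png

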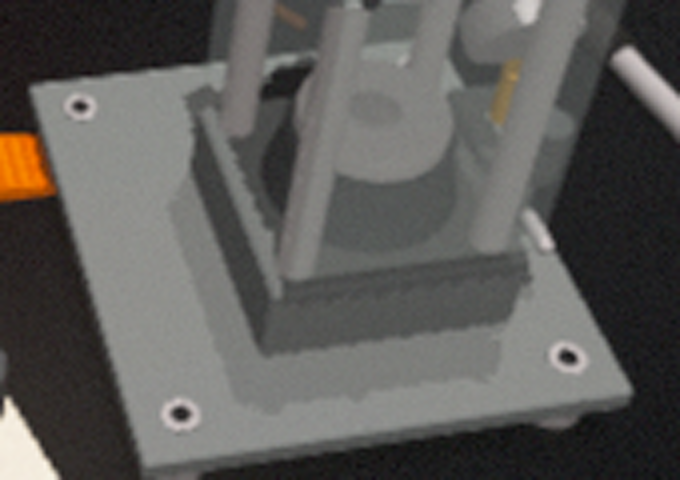

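```bash

python3 -m creep '[[0,0,0,-0.008,0,0,170],[0,0,0,-0.015,0,0,170],[0,0,0,0,0,-0.03,170],[0,0,0,0,0,-0.04,255],[0,0,0,0,0,-0.04,255],[0,0,0,0,0,-0.03,255],[0,0,0,0,0,0,255],[0,0,0,0,0,0,255]]'
python3 - <<'E'
from h import *
s=env.state();print(s['ee_pos'],s['tcp_rot'],rel(s['ee_pos']),s['grip_width'],s['wrist_force'])
np.save('s8.npy',np.r_[s['ee_pos'],s['tcp_rot']])
cv2.imwrite('pics/w8.png',env.read_camera('wrist'));
crop(env.read_camera('side'),'pics/si8.png',240,170,150,110,5)
E
```

```text
time_s: 10.47
ee_pos: [0.4945, -0.0885, 0.1479]
tcp_rot: [3.138, 0.0, 1.45]
wrist_force: [-0.3, -0.6, -0.6]
grip_width: -0.001
[ 0.4945208  -0.08852516  0.14785998] [3.13761272e+00 3.44242266e-04 1.44960976e+00] [   1.8 -152.6] -0.0014661907333278013 [-0.31891279 -0.59909686 -0.62743264]
```

View pics/w8.png

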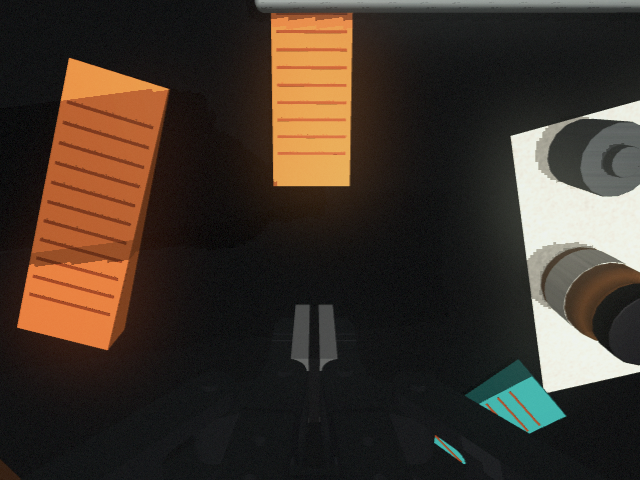

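View pics/si8.png

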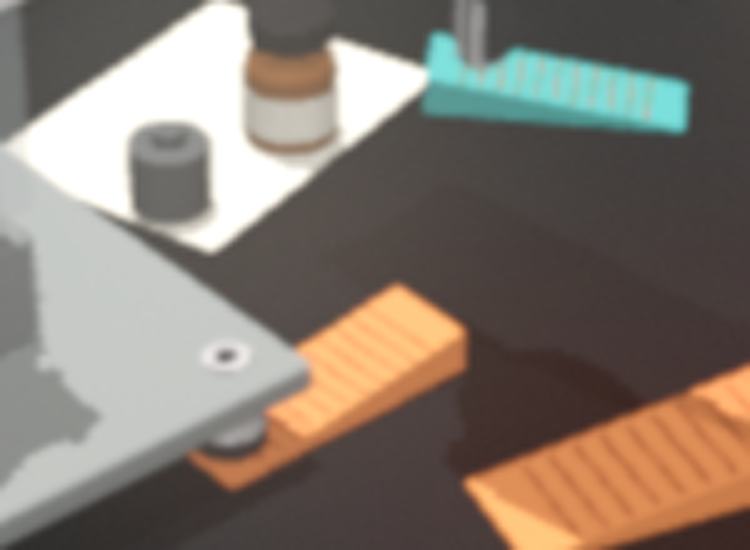

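```bash
python3 - <<'E'
from h import *
S,D=cam('scene'),cam('side')
x,e=tri([S,D],[(403,138),(227,105)]);print('nut NR',x,e,rel(x))
x,e=tri([S,D],[(422,172),(195,78)]);print('nut FR?',x,e,rel(x))
v=np.load('s8.npy');W=cam('wrist',dict(ee_pos=v[:3],tcp_rot=v[3:]))
print(rel(onz(W,(273.5,186),.022)),rel(onz(W,(350,186),.022)), rel(onz(W,(257,12),.036)),rel(onz(W,(271,30),.012)),rel(onz(W,(352,30),.012)))
E
```

```text
nut NR [0.60202972 0.12165437 0.36151658] [np.float64(0.0005274317298326899), np.float64(0.0005274317298324404)] [83.1 69. ]
nut FR? [0.72973659 0.09665402 0.3764453 ] [np.float64(0.0005405055829270665), np.float64(0.0005405055829270149)] [212.9  59.6]
[ -23.7 -125.1] [  24.6 -125.1] [-28.4 -29.1] [-23.4 -34.5] [ 24.2 -34.4]
```

```bash

python3 -m creep '[[0,0,-7,0,0,0,255],[0,0,-7,0,0,0,255],[0,0,-7,0,0,0,255],[0,0,-7,0,0,0,255],[0,0,-7,0,0,0,255],[0,0,-7,0,0,0,255],[0,0,-7,0,0,0,255],[0,0,-7,0,0,0,255],[0,0,-7,0,0,0,255],[0,0,-7,0,0,0,255]]'
python3 -m creep '[[0,0,-7,0,0,0,255],[0,0,-7,0,0,0,255],[0,0,-6,0,0,0,255],[0,0,0,0,0.03,0,255],[0,0,0,0,0.03,0,255],[0,0,0,0,0.03,0,255],[0,0,0,0,0.03,0,255],[0,0,0,0,0.02,0,255],[0,0,0,0,0,0,255],[0,0,0,0,0,0,255]]'
python3 - <<'E'
from h import *
s=env.state();print(s['ee_pos'],s['tcp_rot'],rel(s['ee_pos']),s['joint_positions'],s['wrist_force'])
crop(env.read_camera('side'),'pics/si9.png',140,60,200,150,4)
crop(env.read_camera('scene'),'pics/sc9.png',240,80,200,150,4)
E
```

```text
time_s: 11.4
ee_pos: [0.4922, -0.0883, 0.1442]
tcp_rot: [3.141, -0.003, 2.678]
wrist_force: [0.6, -1.0, -0.0]
grip_width: 0.003
time_s: 12.23
ee_pos: [0.5092, 0.0516, 0.1445]
tcp_rot: [3.141, -0.003, 3.023]
wrist_force: [-0.2, -1.2, -0.3]
grip_width: -0.001
[0.50920963 0.05155874 0.14453117] [ 3.14079283e+00 -2.67727964e-03  3.02322242e+00] [ -0.6 -11.8] [ 0.58248793  0.21200495 -0.84725935  1.870683    0.1727622   1.13734102
  1.1253921 ] [-0.18174956 -1.16952297 -0.30112411]
```

View pics/si9.png

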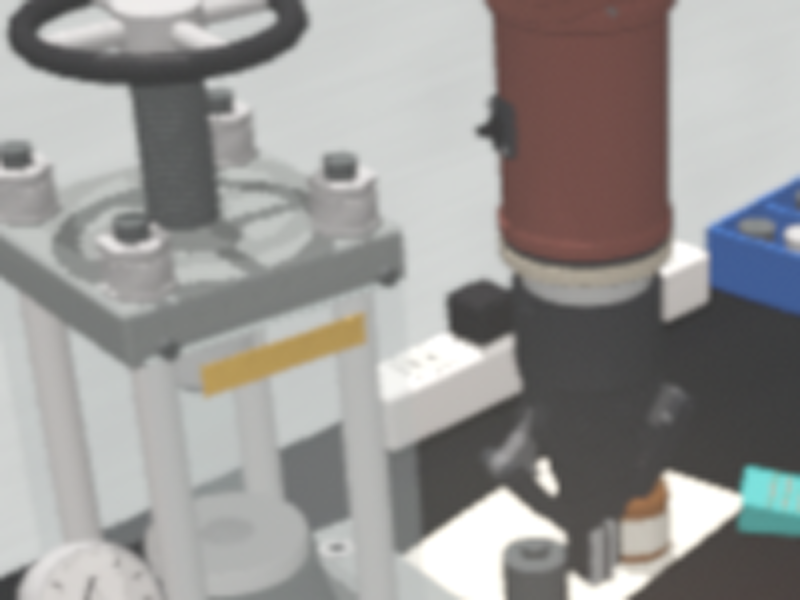

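View pics/sc9.png

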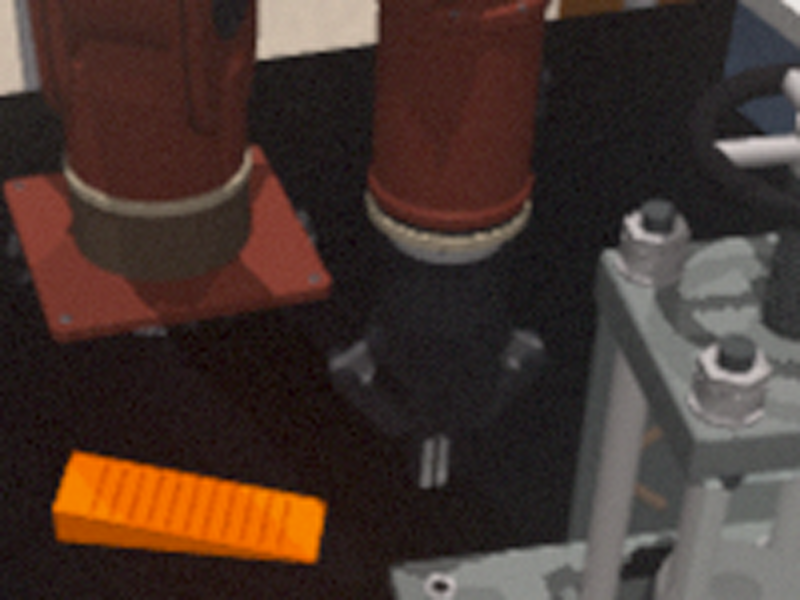

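```bash

python3 -m creep '[[0,0,0,0,0.011,0.02,255],[0,0,0,0,0,0.025,255],[0,0,0,0,0,0.02,255],[0,0,0,0,0,0.015,255],[0,0,0,0,0,0.004,255],[0,0,0,0,0,0,255],[0,0,0,0,0,0,255]]'
python3 - <<'E'
from h import *
s=env.state();print(s['ee_pos'],rel(s['ee_pos']),s['wrist_force'])
crop(env.read_camera('side'),'pics/sia.png',230,180,130,100,6)
crop(env.read_camera('scene'),'pics/sca.png',300,170,130,100,6)
E
```

```text
time_s: 12.92
ee_pos: [0.5117, 0.0605, 0.0623]
tcp_rot: [3.142, -0.0, 3.019]
wrist_force: [-0.8, -0.5, 0.1]
grip_width: 0.001
[0.51170229 0.06049651 0.06233164] [ 0.8 -2.6] [-0.81880578 -0.47652795  0.05114983]
```

View pics/sia.png

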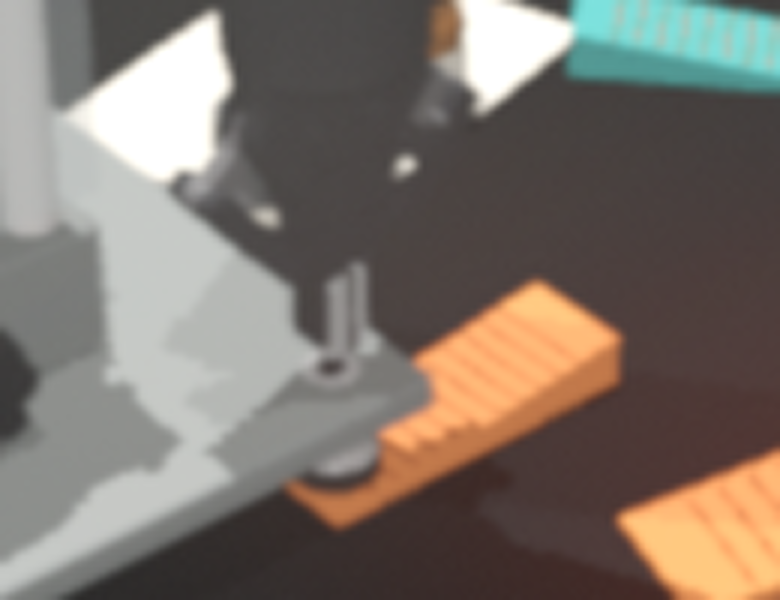

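View pics/sca.png

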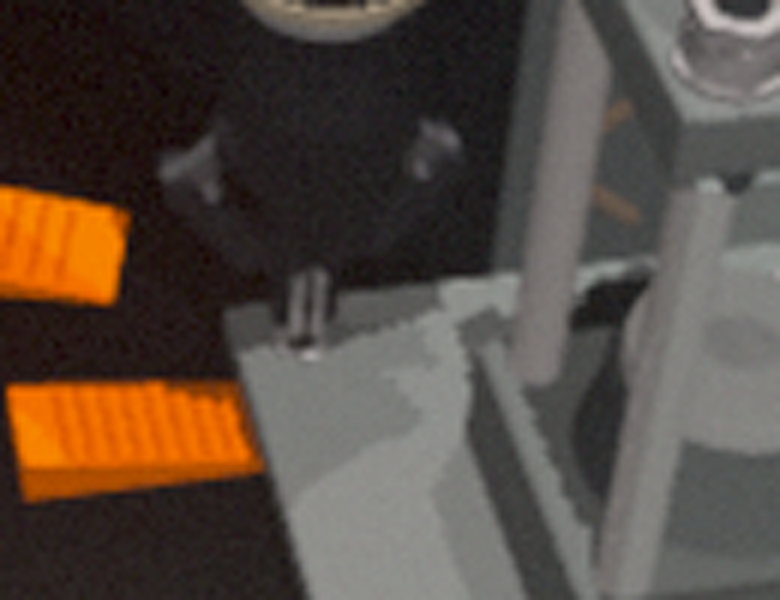

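```bash

python3 -m creep '[[0,0,0,0,0.0025,0.004,255],[0,0,0,0,0,0.003,255],[0,0,0,0,0,0,255]]'
python3 -m creep '[[0,0,0,0,0,0.0015,255],[0,0,0,0,0,0.0015,255],[0,0,0,0,0,0,255]]'
```

```text
time_s: 13.27
ee_pos: [0.5116, 0.0637, 0.0546]
tcp_rot: [-3.141, -0.0, 3.02]
wrist_force: [-0.6, -0.8, 0.1]
grip_width: -0.001
time_s: 13.52
ee_pos: [0.5118, 0.0636, 0.0518]
tcp_rot: [3.142, 0.0, 3.02]
wrist_force: [0.6, 0.3, 1.0]
grip_width: 0.003
```

```bash

python3 -m creep '[[0,0,0,0,0,0.001,255],[0,0,0,0,0,0,255]]'
python3 -m creep '[[0,0,0,0,0,0.0005,255],[0,0,0,0,0,0,255]]'
```

```text
time_s: 13.68
ee_pos: [0.5119, 0.0636, 0.0516]
tcp_rot: [-3.141, -0.0, 3.02]
wrist_force: [-3.7, -0.0, 9.0]
grip_width: 0.0
time_s: 13.85
ee_pos: [0.5119, 0.0636, 0.0515]
tcp_rot: [-3.141, 0.0, 3.02]
wrist_force: [-6.8, -1.2, 15.4]
grip_width: 0.003
```

```bash

python3 -m creep '[[0,0,0,0,0,0.0002,255],[0,0,0,0,0,0,255],[0,0,0,0,0,0,255],[0,0,0,0,0,0,255]]'
python3 -m creep '[[0,0,0,0,0,0,255],[0,0,0,0,0,0,255],[0,0,0,0,0,0,255],[0,0,0,0,0,0,255]]'
```

```text
time_s: 14.18
ee_pos: [0.5119, 0.0636, 0.0515]
tcp_rot: [-3.141, 0.0, 3.02]
wrist_force: [-7.0, -1.2, 18.1]
grip_width: -0.002
time_s: 14.52
ee_pos: [0.5119, 0.0636, 0.0515]
tcp_rot: [-3.141, 0.0, 3.02]
wrist_force: [-7.2, -2.7, 18.9]
grip_width: -0.004
```

```bash

python3 -m creep '[[0,0,0,0,0,-0.006,255],[0,0,0,0,0,-0.02,255],[0,0,0,0,0,-0.035,255],[0,0,0,0,0,-0.035,255],[0,0,0,0,-0.035,-0.01,255],[0,0,0,0,-0.035,0,255],[0,0,0,0,-0.035,0,255],[0,0,0,0,-0.035,0,255],[0,0,0,0,0,0,255],[0,0,0,0,0,0,255]]'
python3 - <<'E'
from h import *
s=env.state();print(s['ee_pos'],rel(s['ee_pos']),s['wrist_force'])
a=env.read_camera('side');b=env.read_camera('scene')
cv2.imwrite('pics/side_f.png',a);cv2.imwrite('pics/scene_f.png',b)
crop(a,'pics/sif.png',120,190,190,120,4)
crop(b,'pics/scf.png',330,200,170,120,4)
E
```

```text
time_s: 15.35
ee_pos: [0.4945, -0.0777, 0.1562]
tcp_rot: [-3.141, -0.0, 3.016]
wrist_force: [-0.2, 1.0, 0.4]
grip_width: -0.001
[ 0.49445171 -0.07770369  0.15620642] [   0.4 -141.9] [-0.22900739  1.03787665  0.36765424]
```

View pics/sif.png

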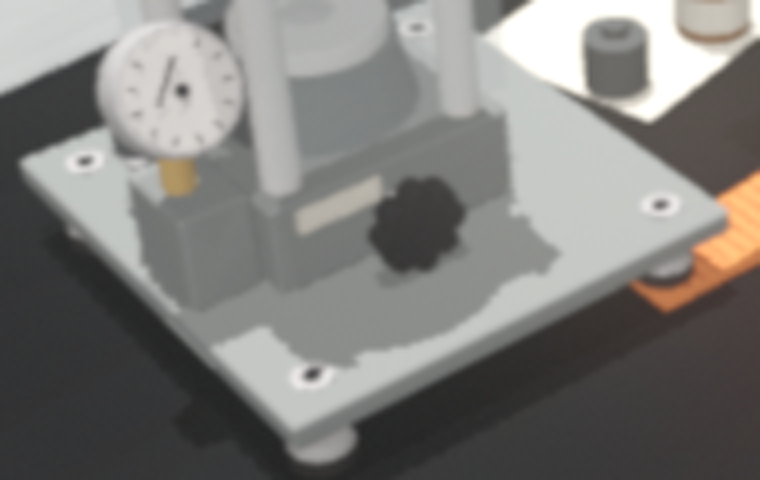

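View pics/scf.png

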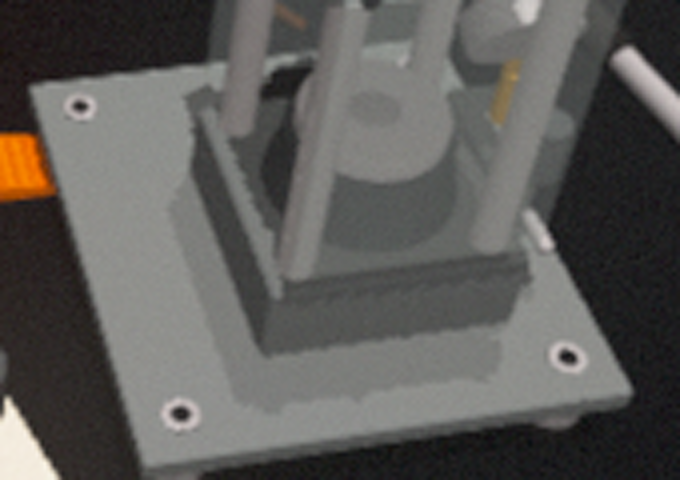

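View pics/scene_f.png

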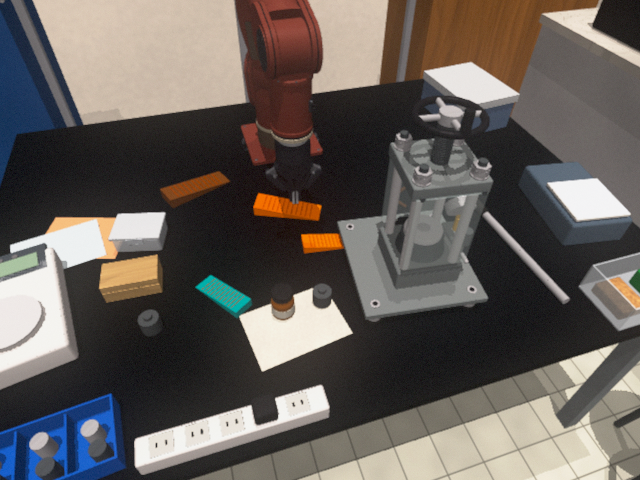

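```bash
python3 -c "
from plant import env
print(env.hand_in(), env.state()['time_s'])"
```

```text
the job is handed in; nothing more can be done
the job is handed in; nothing more can be done
```

The wedge is under the short foot, and the press-down test was done at about 18 N. The job was handed in at about 15.5 s of the 56 s allowed.

**What I did:** I chose the smaller orange wedge at scene pixel (286,256). The others were the larger orange one (288,207), the brown (195,188) and the turquoise (224,295). With shut fingertips on its side I slid it into line with the foot. I then pushed its heel with both fingertips until the foot bore on it; the push rose from about 0 to 19 N. I backed off and pressed down on the screw head for about 0.6 s at 15 to 19 N, which sank it about 0.1 to 0.3 mm. Then I lifted away.

**What the last checks showed:**
- **Wedge:** after the push and before the press-down, it was 0.4 mm off the foot's centre line and square to within about 0.01 rad. The tip was about 15 mm past the foot's middle.
- **Press:** its screws were at the same pixels as at the start, so it was not shoved.
- **Other things:** those in view had not moved.
- **Robot:** it was clear, with the wrist force back at noise level.

**Less certain:** while pressing down, the arm also carried about 7 N sideways. That the other three feet stayed on the bench is judged only from the unchanged pictures and the small push, not measured directly.

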